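# Roll the wheel hub up to the gauge pointer

## Robot

A 6-joint arm with a two-finger parallel gripper is mounted at the origin on the work surface. World frame = base frame: x ahead of the robot, y to its left, z up, the work surface at z = 0. Lengths are in m, angles in rad, forces in N, time in s.
With the tool pointing down it reaches from about 0.3 to 0.875 m from the base axis. Payload 6.4 kg.
Tool frame: the origin (TCP) lies midway between the tips of the shut fingers; the grasp point (between the pads) lies 19 mm behind it; z points along the fingers, y is the line along which they close (so a half turn about z gives the same grasp; the last joint's range is limited). The gripper opens to 85 mm and grips with 20 to 120 N. Pads are 22 mm wide; open, the fingers measure 114 mm over their backs; the gripper's body (76 mm by 85 mm) begins 54 mm behind the grasp point. The pads swing forward as they close: fully open they stand 13 mm farther back than shut.
Start: joints at [0.929, 0.181, 1.607, -0, 1.354, -0.206], TCP at [0.243, 0.521, 0.231] pointing down, gripper open.
Joint ranges: [-2.99, 2.99], [-0.89, 2.07], [0.3, 2.58], [-1.14, 4.28], [0, 2.63], [-3.12, 3.12]. Speed limits (rad/s): [2.57, 2.57, 3.01, 3.14, 3.14, 3.14].

## Interface

Orientations are given as a unit quaternion [w, x, y, z].
In Python, from bench import sensors, vision, ctrl gives the robot as it stands.
- The arm moves only by the tool carry_out, never from a script. Its argument "deltas" is text: rows parted by semicolons, each of 7 numbers parted by spaces: the shift along the tool's x, y, z in mm, then the turn, a rotation vector about the tool's x, y, z in rad, then the closure, from 0 (fully open) to 1 (shut). In form: tx ty tz ax ay az claw; .... A call has 1 to 12 rows; each row is the pose to reach, as a shift and turn from the pose commanded when the call began, along the tool's axes at that moment; what a row does not reach only later rows make up. A row lasts 1/8 s, in which the tool goes at most 62.5 mm and 10.7 degrees, less where a joint would pass 70% of its speed; a pose out of reach is approached as far as the arm can. A call with a gripper value outside its range is refused whole. The fingers move at their own pace and stop on an object; the grip force is fixed at half the most. Time passes only in rows, so rows that repeat a pose let the fingers close. It gives the time, the measured TCP pose, the force, the opening and the grip force at its end, in the units of the state.
- sensors.get_obs(): the state, without advancing time (a new reading comes with each control period).
- vision.camera(name): name is "scene" or "side" or "wrist"; returns the picture (384x512x3 uint8, blue, green, red); there is no depth.
- vision.camera_model(name): a dict with "K" (3x3 intrinsics, pixels), "extrinsics" (4x4, takes a point from world to camera coordinates); the wrist camera has in their place "hand_eye" (4x4, takes a point from camera to tool coordinates, whose origin is the TCP and whose axes are the flange's). Camera axes: x right, y down, z forward; pixel columns grow to the right and rows downward; lengths in m; the calibration is good to about 2 mm. A picture is of the moment at which its call begins: read the wrist's pose just before it. camera_model takes no time and is no camera call.
- ctrl.hand_in(): hands the job in; it is judged then, once.
The state is a dict: "time_s": time; "q": joint angles; "dq": joint speeds; "joint_efforts": joint torques, N m; "eef_pos": TCP position; "eef_rot": TCP orientation; "wrist_force": force on the tool from outside, world axes, zero at the start; "torque": the same for the moment, N m; "opening": opening from 0.0 (shut) to 1.0 (fully open); "grasp_force": force on a finger pad.
Only numpy, scipy, OpenCV 4.12 (cv2) and the standard library are available. Lean on these libraries where they do the work, as an engineer would, in place of code of your own. Each camera call takes 0.05 s, during which the arm holds its last target. There are 200 camera calls.

## Task

Roll the wooden wheel hub along the layout board, by pushing on its upper half with the fingertips, until its axle bore lines up with the steel pointer of the gauge beside the board (to within a centimetre), and leave it lying there at rest, square across the board. It must turn as it travels, not be slid, gripped or lifted; leave the loose spoke, the hammer and the tin where they are.

Things in the scene. Friction and masses are not known exactly. Their poses are not given: they have to be found in the camera images.
- hub: Loose wooden wheel hub, 130 mm long, 0.4 to 0.8 kg, lying on two 90 mm diameter end bands of dark steel (22 mm wide); belly between 87 mm in diameter. Rolls without slip when its top is pressed lightly and dragged (centre goes half the fingertip's way); soon stops when let go. Origin at its centre, 65 mm above the table. x: axle, within 0.1 rad of the board's x; z: up at the start, turns with it.
- board: Fixed plywood layout board, 200 mm (its x) by 500 mm (its y), top 20 mm above the table. Origin at the centre of its underside. The hub starts near the middle, axle along the board's x, and rolls along the board's y, towards +y or -y depending on which side the gauge is.
- gauge: Fixed gauge at the board's far edge, 110 to 160 mm to one side of its middle: dark wooden post 28 mm wide, 86 mm high, foot 45 x 50 mm, with a pointed 10 mm steel rod towards the board at axle height. Origin on the table under the rod; axes parallel to the board's (y along the board). The hub is right when its centre has this origin's y in this frame.
- pointer_tip (a point): Tip of the gauge's steel pointer, 45 mm from the gauge's origin towards the board (its -x) and 65 mm above the table; it stays about 10 to 50 mm clear of the hub's end face when lined up.
- stop_block: Fixed wooden post on a foot just like the gauge's but without a pointer, beside the same edge towards the board's other end; not used. 86 mm high, origin on the table under it.
- spoke: Loose pale wooden wheel spoke, about 330 mm long and 30 mm wide, 24 mm high, lying on the table on the robot's side of the board, along it; to be left alone. Origin at its underside.
- mallet: Loose hammer, about 220 mm long, lying on the table beyond the board and the two posts, along the board; to be left alone. Origin on its handle's line at the underside.
- tin: Loose upright tin can, 66 mm in diameter, 85 mm high, on the table just past the +y end of the board; to be left alone. Origin at the centre of its underside.
There are look-alikes about, which are no part of the job. What is meant by the hub is not blue, and is the smaller of those in its own colour.

How it is judged:
On the way:
1. the hub has rolled: it has turned about its axle by about a fifth of a turn or more (angle between hub's own z axis and vertical above 1.2 rad), for 0.05 s.
At the end, for the whole second after the job is handed in: Hub at rest on the board, centre within 10 mm of the pointer along the board and 45 mm of the board's middle line, axle within 0.2 rad of square, turned by rolling (its z axis over 1.2 rad from vertical); spoke, hammer and tin within 30 mm of their starts (y of hub in the frame of gauge between -0.01 and 0.01 m and angle between the x axis of hub and the x axis of board, either way round below 0.2 rad and x of hub in the frame of board between -0.045 and 0.045 m and height (world z) of hub between 0.06 and 0.07 m and angle between hub's own z axis and vertical above 1.2 rad and linear speed of hub below 0.008 m/s and angular speed of hub below 0.15 rad/s and not (distance of spoke from where it was at the start of the episode above 0.03 m) and not (distance of mallet from where it was at the start of the episode above 0.03 m) and not (distance of tin from where it was at the start of the episode above 0.03 m)); the robot touches nothing.
It fails at once if the hub is lifted or carried (its centre rises 12 mm) (height (world z) of hub above 0.077 m).
It fails at once if the hub rolls off the board (height (world z) of hub below 0.055 m).
It fails at once if the hub is pushed low on its side: fingers touching it with the tips more than about 14 mm below its axle (contact force between the fingers and hub above 0.5 N and height (world z) of the grasp point below 0.07 m).
It fails at once if the loose spoke, the hammer or the tin is moved 30 mm (distance of any of spoke, mallet, tin from where it was at the start of the episode above 0.03 m).
It also fails if it takes over 58 s, if anything falls off the work surface, if the arm or the gripper's body presses on something with over 40 N, if the wrist force passes 120 N, or if a joint passes its speed limit or range.

## Working session

There is one attempt and no reset: what is moved stays moved. The work goes in short steps, Python scripts to look and compute and a tool call to move; the robot and the scene stay as the last step left them, time stands still between calls to the robot, and variables do not carry over. Pictures are saved under pics/ and viewed, at most 10 in all, crops included, and the job is handed in when it is done.

Besides the shell and the picture viewer there is one more tool, called after "Emit:" as name(argument=value, ...) on one line, values as JSON. carry_out: Moves the arm, as the interface text tells. Its arguments: {"type":"object","properties":{"deltas":{"type":"string"}},"required":["deltas"]}

```bash
mkdir -p pics; python3 - <<'E'
from bench import sensors, vision
import cv2,numpy as np
print(sensors.get_obs())
a=vision.camera("scene");b=vision.camera("side")
cv2.imwrite("pics/scene.png",a);cv2.imwrite("pics/side.png",b)
for n in("scene","side","wrist"):print(n,vision.camera_model(n))
E
```

```text
{'time_s': 0.0, 'q': array([ 9.28736755e-01,  1.81565661e-01,  1.60796511e+00, -5.49813379e-06,
        1.35383820e+00, -2.06310476e-01]), 'dq': array([ 0.0007361 ,  0.00031907, -0.00159036, -0.00049404, -0.00094056,
        0.00033065]), 'joint_efforts': array([-6.85507621e-04, -4.44856346e+01, -3.51335549e+01, -1.55040966e-04,
        8.78585415e-03, -8.58311129e-07]), 'eef_pos': array([0.24235909, 0.52082656, 0.23039106]), 'eef_rot': array([-3.63100676e-04,  2.16154243e-01,  9.76358825e-01, -8.10550219e-04]), 'wrist_force': array([-0.01019528,  0.48039695,  0.52843654]), 'torque': array([ 0.01547488, -0.00718018,  0.00853082]), 'grasp_force': 0.0, 'opening': 0.9996640682226442}
scene {'K': array([[393.76786465,   0.        , 258.12329974],
       [  0.        , 393.76786465, 190.99901882],
       [  0.        ,   0.        ,   1.        ]]), 'extrinsics': array([[-0.7680822 ,  0.64031607, -0.00671369,  0.3973185 ],
       [ 0.47531472,  0.56306888, -0.67603947, -0.21179075],
       [-0.42909866, -0.522445  , -0.73683483,  1.42236576],
       [ 0.        ,  0.        ,  0.        ,
[... 263 characters left out ...]
  [-0.35116939, -0.47532959, -0.80668571,  0.27352568],
       [ 0.46579668,  0.65869067, -0.59089767,  0.63780694],
       [ 0.        ,  0.        ,  0.        ,  1.        ]])}
wrist {'K': array([[275.89770218,   0.        , 250.22813057],
       [  0.        , 275.89770218, 194.38042321],
       [  0.        ,   0.        ,   1.        ]]), 'hand_eye': array([[-7.03863030e-04, -9.65817446e-01, -2.59222233e-01,
         6.53853692e-02],
       [ 9.99999333e-01, -4.42364381e-04, -1.06711265e-03,
        -4.70697736e-04],
       [ 9.15965327e-04, -2.59222811e-01,  9.65817113e-01,
        -1.43009863e-01],
       [ 0.00000000e+00,  0.00000000e+00,  0.00000000e+00,
         1.00000000e+00]])}
```

View pics/scene.png

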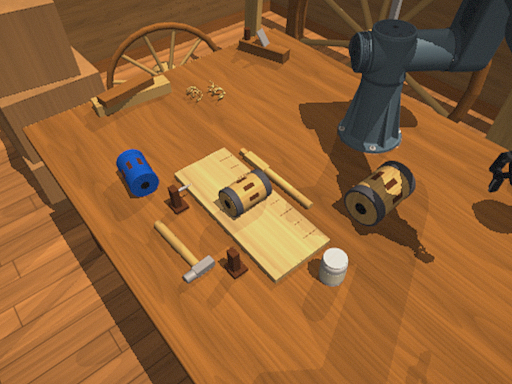

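View pics/side.png

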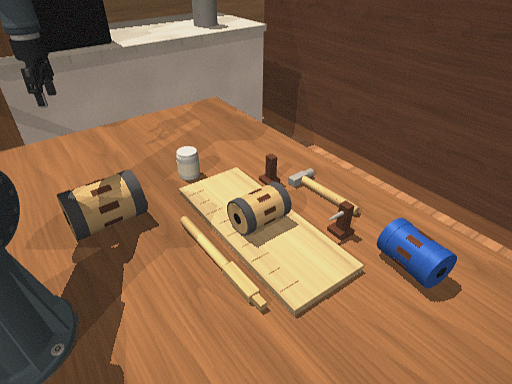

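Lookalikes in the scene view are the blue hub (137,172), the large wooden hub on the table (380,192) and the small wooden hub on the board (245,193). I choose the one at (245,193): it is not blue and is the smaller wooden one. The gauge with its pointer is at (178,197) and the stop block at (236,262). Next I check the choice in close crops.

```bash
python3 - <<'E'
import cv2
a=cv2.imread("pics/scene.png")[140:290,160:360]
b=cv2.imread("pics/side.png")[155:315,175:375]
cv2.imwrite("pics/c1.png",cv2.resize(a,None,fx=4,fy=4,interpolation=cv2.INTER_CUBIC)[:600])
cv2.imwrite("pics/c2.png",cv2.resize(b,None,fx=3.75,fy=3.75,interpolation=cv2.INTER_CUBIC)[:600])
E
```

```text
(no output)
```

View pics/c1.png

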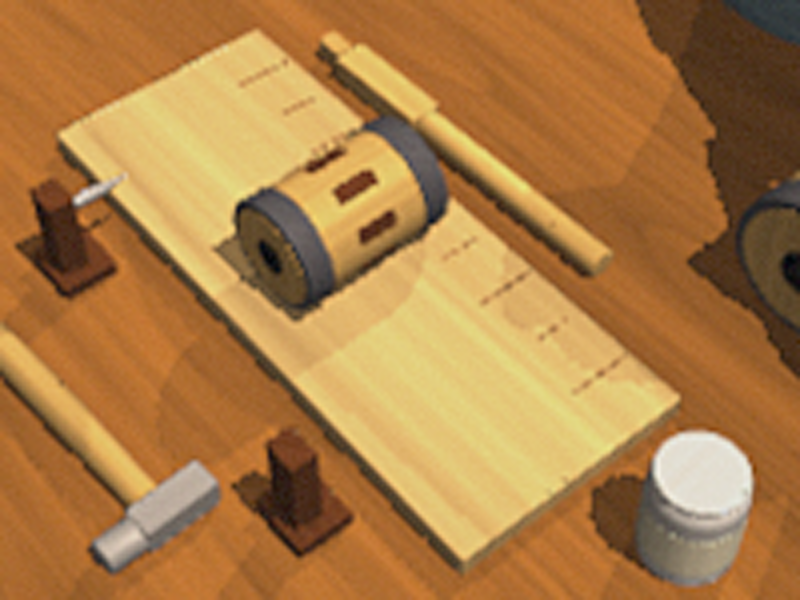

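View pics/c2.png

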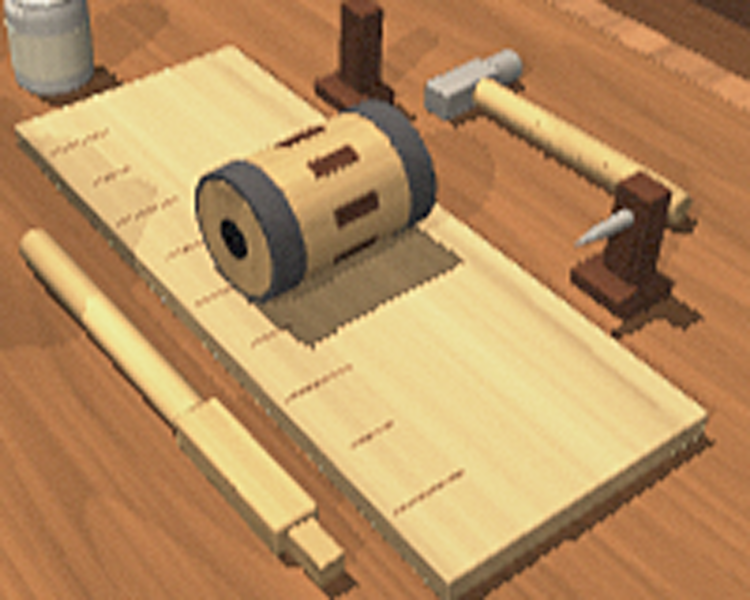

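Both crops confirm the choice: a small wooden hub with steel bands on the board. In the scene crop its bore is at (268,255) and the pointer tip at (125,178). In the side crop they are at (235,238) and (577,244).

```bash
cat > h.py <<'E'
import numpy as np
from bench import vision
def ray(cam,u,v):
    m=vision.camera_model(cam);E=m["extrinsics"];R=E[:3,:3];t=E[:3,3]
    return -R.T@t, R.T@np.linalg.inv(m["K"])@np.array([u,v,1])
def onz(cam,u,v,z):
    o,d=ray(cam,u,v);return o+d*(z-o[2])/d[2]
def c1(u,v):return "scene",(u+.5)/4-.5+160,(v+.5)/4-.5+140
def c2(u,v):return "side",(u+.5)/3.75-.5+175,(v+.5)/3.75-.5+155
def tri(p,q):
    (o,d),(s,e)=ray(*p),ray(*q)
    k=np.linalg.lstsq(np.c_[d,-e],s-o,rcond=None)[0]
    a,b=o+k[0]*d,s+k[1]*e;return (a+b)/2,np.linalg.norm(a-b)
E
python3 - <<'E'
from h import *
np.set_printoptions(precision=4,suppress=True)
S=[onz(*c1(*p),.02) for p in [(260,30),(62,137),(680,400),(462,567)]] # robot-side -y, far -y, robot +y, far +y
T=[onz(*c2(*p),.02) for p in [(447,587),(707,413),(17,128),(233,46)]]
for a,b in zip(S,T):print(a,b)
C=(np.array(S)+T)/2
c=C.mean(0);y=(C[2]+C[3]-C[0]-C[1]);y/=np.linalg.norm(y);x=np.array([y[1],-y[0],0])
print("board",c,"yaw",np.arctan2(-y[0],y[1]),"sizes",np.linalg.norm(C[0]-C[1]),np.linalg.norm(C[2]-C[0]),np.linalg.norm(C[2]-C[3]),np.linalg.norm(C[3]-C[1]))
tip,g=tri(c1(125,178),c2(577,244));print("tip",tip,g,onz(*c1(125,178),.065),onz(*c2(577,244),.065))
f=onz(*c1(268,255),.065);n=onz(*c2(235,238),.065)
h=(f+n)/2;print("hub",h,"len",np.linalg.norm(f-n),f,n,"axle yaw",np.arctan2((f-n)[1],(f-n)[0]))
for k,p in(("tip",tip),("hub",h)):print(k,"board xy",(p-c)@x,(p-c)@y)
print(tri(c1(725,410),c2(0,0))[1])
E
```

```text
[ 0.4566 -0.251   0.02  ] [ 0.4534 -0.2589  0.02  ]
[ 0.6543 -0.2493  0.02  ] [ 0.6534 -0.2597  0.02  ]
[0.4653 0.2443 0.02  ] [0.4624 0.237  0.02  ]
[0.6649 0.2443 0.02  ] [0.6611 0.2368 0.02  ]
board [ 0.5589 -0.0071  0.02  ] yaw -0.018184377757354823 sizes 0.19883977938022027 0.4956883718262469 0.19913505541790907 0.49514358792876695
tip [ 0.6601 -0.1415  0.0635] 0.0031982508756189113 [ 0.6598 -0.1388  0.065 ] [ 0.6602 -0.1434  0.065 ]
hub [ 0.5584 -0.0118  0.065 ] len 0.1309523128826775 [ 0.6239 -0.0104  0.065 ] [ 0.493  -0.0131  0.065 ] axle yaw 0.020906664138049993
tip board xy 0.1036362365634969 -0.1326299391963828
hub board xy -0.00041687720808124555 -0.004713625182472047
0.005209003289055503
```

```bash
cat >> h.py <<'E'
from bench import sensors
from scipy.spatial.transform import Rotation as Rn
YAW=-.018
def to(p):
    "tool deltas mm, rotvec to TCP world p, tool down with y along board x"
    o=sensors.get_obs();w=o["eef_rot"];R=Rn.from_quat(np.r_[w[1:],w[0]])
    yv=np.array([np.cos(YAW),np.sin(YAW),0]);z=np.array([0,0,-1]);G=Rn.from_matrix(np.c_[np.cross(yv,z),yv,z])
    return (R.inv().apply(np.array(p)-o["eef_pos"])*1000).round(1),(R.inv()*G).as_rotvec().round(3)
E
python3 -c "
from h import *
print(to([.558,.008,.22]))"
```

```text
(array([-502.6, -331.7,   10.8]), array([-2.000e-03,  1.000e-03,  1.153e+00]))
```

Emit:
carry_out(deltas="-503 -332 10 0 0 1.153 0.5;-503 -332 10 0 0 1.153 0.5;-503 -332 10 0 0 1.153 0.5;-503 -332 10 0 0 1.153 0.5;-503 -332 10 0 0 1.153 0.5;-503 -332 10 0 0 1.153 0.5;-503 -332 10 0 0 1.153 0.5;-503 -332 10 0 0 1.153 0.5;-503 -332 10 0 0 1.153 0.5;-503 -332 10 0 0 1.153 0.5;-503 -332 10 0 0 1.153 0.5;-503 -332 10 0 0 1.153 0.5")

```text
time_s: 1.6
eef_pos: [0.5579, 0.0084, 0.2207]
eef_rot: [-0.001, 0.714, 0.701, -0.0]
wrist_force: [-0.1, 1.0, 0.0]
opening: 0.495
grasp_force: 0.0
```

Emit:
carry_out(deltas="-8 0 50 0 0 0 0.5;-8 0 90 0 0 0 0.5;-8 0 100 0 0 0 0.5;-8 0 103 0 0 0 0.5;-8 0 103 0 0 0 0.5;-8 0 105 0 0 0 0.5;-8 0 105 0 0 0 0.5")

```text
time_s: 2.48
eef_pos: [0.5588, -0.0001, 0.117]
eef_rot: [0.001, 0.713, 0.701, 0.0]
wrist_force: [0.4, -0.1, -0.2]
opening: 0.5
grasp_force: 0.0
```

```bash
python3 - <<'E'
from bench import vision
import cv2
cv2.imwrite("pics/s2.png",cv2.resize(vision.camera("side")[110:270,175:375],None,fx=3.75,fy=3.75,interpolation=cv2.INTER_CUBIC))
E
```

```text
(no output)
```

View pics/s2.png

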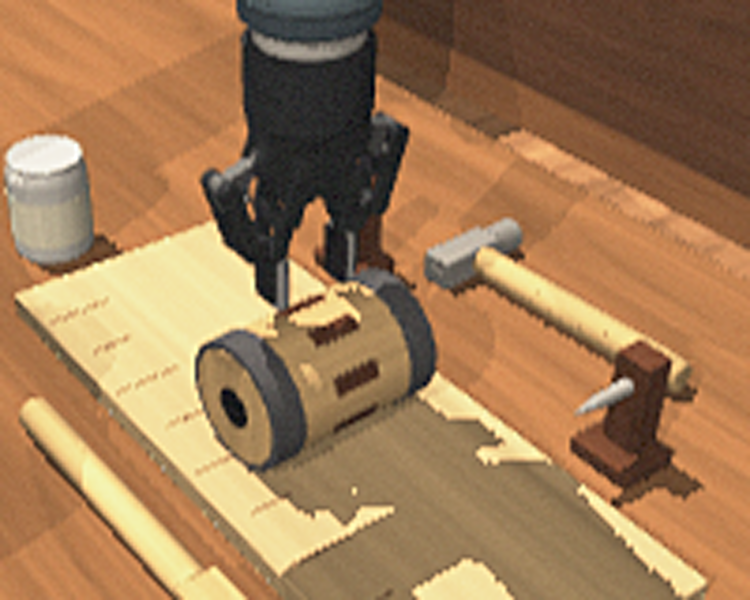

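The side crop shows both fingertips just above the belly at (280,300) and (350,275), inside the steel bands. I lower in small steps until they touch.

Emit:
carry_out(deltas="0 0 1.5 0 0 0 0.5;0 0 3 0 0 0 0.5;0 0 4 0 0 0 0.5;0 0 5 0 0 0 0.5;0 0 6 0 0 0 0.5;0 0 6 0 0 0 0.5")

```text
time_s: 3.28
eef_pos: [0.5584, -0.0, 0.1102]
eef_rot: [-0.0, 0.713, 0.701, -0.0]
wrist_force: [0.4, 0.2, 0.9]
opening: 0.501
grasp_force: 0.0
```

Emit:
carry_out(deltas="0 0 1 0 0 0 0.5;0 0 2 0 0 0 0.5;0 0 2 0 0 0 0.5")

```text
time_s: 3.65
eef_pos: [0.5583, 0.0, 0.1082]
eef_rot: [-0.0, 0.713, 0.701, -0.0]
wrist_force: [-0.0, -0.1, -0.4]
opening: 0.498
grasp_force: 0.0
```

Emit:
carry_out(deltas="0 0 1 0 0 0 0.5;0 0 2 0 0 0 0.5;0 0 2 0 0 0 0.5")

```text
time_s: 4.03
eef_pos: [0.5585, -0.0001, 0.1065]
eef_rot: [0.0, 0.713, 0.701, 0.0]
wrist_force: [-0.6, 0.3, 1.3]
opening: 0.502
grasp_force: 0.8
```

Emit:
carry_out(deltas="0 0 0.5 0 0 0 0.5;0 0 1 0 0 0 0.5;0 0 1 0 0 0 0.5")

```text
time_s: 4.4
eef_pos: [0.5586, -0.0001, 0.1062]
eef_rot: [0.0, 0.713, 0.701, 0.0]
wrist_force: [-3.4, 0.4, 7.5]
opening: 0.501
grasp_force: 4.0
```

Emit:
carry_out(deltas="-4 0 0 0 0 0 0.5;-10 0 0 0 0 0 0.5;-16 0 0 0 0 0 0.5;-22 0 0 0 0 0 0.5;-24 0 0 0 0 0 0.5")

```text
time_s: 5.03
eef_pos: [0.5591, -0.0247, 0.1065]
eef_rot: [0.001, 0.714, 0.701, 0.001]
wrist_force: [0.4, 0.0, 5.8]
opening: 0.499
grasp_force: 3.3
```

```bash
python3 - <<'E'
from bench import vision
import cv2
cv2.imwrite("pics/s3.png",cv2.resize(vision.camera("side")[155:315,175:375],None,fx=3.75,fy=3.75,interpolation=cv2.INTER_CUBIC))
E
```

```text
(no output)
```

View pics/s3.png

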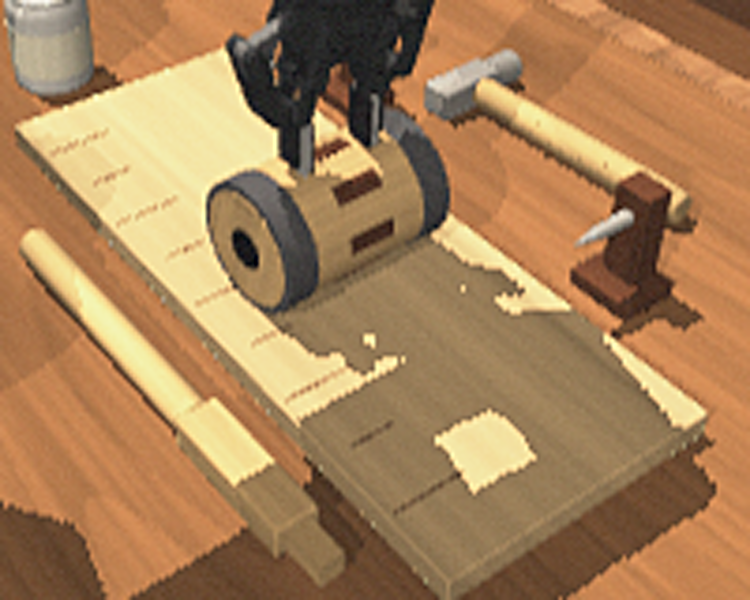

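The side crop shows the bore moved from (235,238) to (245,249) and the mortises turned with it, so the hub rolls. I continue this stroke, dropping slightly towards its end.

Emit:
carry_out(deltas="-6 0 0 0 0 0 0.5;-12 0 0 0 0 0 0.5;-18 0 0 0 0 0 0.5;-24 0 0.2 0 0 0 0.5;-30 0 0.5 0 0 0 0.5;-35 0 0.8 0 0 0 0.5;-38 0 1 0 0 0 0.5;-38 0 1 0 0 0 0.5")

```text
time_s: 6.08
eef_pos: [0.5581, -0.0626, 0.1048]
eef_rot: [0.001, 0.714, 0.701, 0.0]
wrist_force: [3.6, -0.8, 5.3]
opening: 0.499
grasp_force: 2.7
```

```bash
cat >> h.py <<'E'
import cv2
C0=np.array([.5589,-.0071,0]);BY=np.array([.018,.9998,0]);BX=np.array([.9998,-.018,0])
def bore(cam,by):
    "bore of the visible end face; by = expected board y of hub"
    img=vision.camera(cam);m=vision.camera_model(cam);E=m["extrinsics"]
    P=C0+BY*by+BX*(.065 if cam=="scene" else -.065)+[0,0,.065]
    q=m["K"]@(E[:3,:3]@P+E[:3,3]);q=q[:2]/q[2]
    g=img.max(2);u0,v0=(q-14).astype(int);w=g[v0:v0+29,u0:u0+29]
    n,l,st,c=cv2.connectedComponentsWithStats((w<60).astype(np.uint8))
    r=[]
    for i in range(1,n):
        if 6<st[i,4]<90:
            p=onz(cam,*(c[i]+[u0,v0]),.065)-C0;r.append((int(st[i,4]),(c[i]+[u0,v0]).round(1).tolist(),round(p@BX,4),round(p@BY,4)))
    return r
E
python3 - <<'E'
from h import *
for b in("side","scene"):
    print(b,bore(b,-.037))
E
```

```text
side [(44, [245.0, 225.4], np.float64(-0.0657), np.float64(-0.039))]
scene [(23, [220.2, 197.6], np.float64(0.0666), np.float64(-0.0315)), (18, [230.6, 207.3], np.float64(0.065), np.float64(0.0167))]
```

Emit:
carry_out(deltas="0 0 -15 0 0 0 0.5;20 0 -15 0 0 0 0.5;38 0 -15 0 0 0 0.5;38 0 -8 0 0 0 0.5;38 0 -3 0 0 0 0.5;38 0 -0.4 0 0 0 0.5;38 0 -0.4 0 0 0 0.5")

```text
time_s: 7.05
eef_pos: [0.5578, -0.0244, 0.1051]
eef_rot: [-0.0, 0.714, 0.701, -0.0]
wrist_force: [-4.6, 0.9, 6.7]
opening: 0.502
grasp_force: 3.6
```

Emit:
carry_out(deltas="-5 0 -0.2 0 0 0 0.5;-12 0 -0.5 0 0 0 0.5;-19 0 -0.6 0 0 0 0.5;-26 0 -0.6 0 0 0 0.5;-33 0 -0.6 0 0 0 0.5;-40 0 -0.6 0 0 0 0.5;-47 0 -0.6 0 0 0 0.5;-54 0 -0.6 0 0 0 0.5;-61 0 -0.4 0 0 0 0.5;-68 0 0 0 0 0 0.5;-74 0 0.4 0 0 0 0.5;-74 0 0.4 0 0 0 0.5")

```text
time_s: 8.55
eef_pos: [0.5576, -0.0992, 0.105]
eef_rot: [0.001, 0.714, 0.7, 0.0]
wrist_force: [2.3, -0.9, 5.8]
opening: 0.499
grasp_force: 3.2
```

```bash
python3 - <<'E'
from h import *
for b in("side","scene"):
    print(b,bore(b,-.073))
E
```

```text
side [(49, [255.1, 234.2], np.float64(-0.0643), np.float64(-0.0763))]
scene [(8, [207.1, 178.2], np.float64(0.0524), np.float64(-0.1198)), (24, [212.3, 190.3], np.float64(0.0681), np.float64(-0.0694)), (24, [222.8, 198.9], np.float64(0.0637), np.float64(-0.0227))]
```

The hub is at about -0.073 along the board and square to it. About 59 mm is left, so I repeat the same stroke.

Emit:
carry_out(deltas="0 0 -15 0 0 0 0.5;20 0 -15 0 0 0 0.5;38 0 -15 0 0 0 0.5;38 0 -8 0 0 0 0.5;38 0 -3 0 0 0 0.5;38 0 -0.4 0 0 0 0.5;38 0 -0.4 0 0 0 0.5")

```text
time_s: 9.52
eef_pos: [0.5571, -0.0604, 0.1049]
eef_rot: [-0.0, 0.714, 0.701, -0.0]
wrist_force: [-3.2, 1.3, 4.6]
opening: 0.502
grasp_force: 2.7
```

Emit:
carry_out(deltas="-5 0 -0.2 0 0 0 0.5;-12 0 -0.5 0 0 0 0.5;-19 0 -0.6 0 0 0 0.5;-26 0 -0.6 0 0 0 0.5;-33 0 -0.6 0 0 0 0.5;-40 0 -0.6 0 0 0 0.5;-47 0 -0.6 0 0 0 0.5;-54 0 -0.6 0 0 0 0.5;-61 0 -0.4 0 0 0 0.5;-68 0 0 0 0 0 0.5;-74 0 0.4 0 0 0 0.5;-74 0 0.4 0 0 0 0.5")

```text
time_s: 11.02
eef_pos: [0.5574, -0.1354, 0.1053]
eef_rot: [0.002, 0.714, 0.7, 0.001]
wrist_force: [4.4, -0.4, 4.9]
opening: 0.501
grasp_force: 3.1
```

```bash
python3 - <<'E'
from h import *
for b in("side","scene"):
    print(b,bore(b,-.11))
E
```

```text
side [(55, [265.9, 243.7], np.float64(-0.0626), np.float64(-0.1138))]
scene [(22, [204.9, 183.8], np.float64(0.0703), np.float64(-0.1047)), (22, [215.7, 192.3], np.float64(0.0647), np.float64(-0.0566))]
```

Emit:
carry_out(deltas="0 0 -15 0 0 0 0.5;18 0 -15 0 0 0 0.5;34 0 -15 0 0 0 0.5;34 0 -8 0 0 0 0.5;34 0 -3 0 0 0 0.5;34 0 -0.5 0 0 0 0.5;34 0 -0.5 0 0 0 0.5")

```text
time_s: 12.0
eef_pos: [0.5565, -0.1005, 0.1054]
eef_rot: [-0.0, 0.714, 0.701, -0.0]
wrist_force: [-4.4, 0.8, 7.9]
opening: 0.498
grasp_force: 4.3
```

Emit:
carry_out(deltas="-5 0 -0.2 0 0 0 0.5;-11 0 -0.4 0 0 0 0.5;-17 0 -0.5 0 0 0 0.5;-23 0 -0.5 0 0 0 0.5;-29 0 -0.5 0 0 0 0.5;-35 0 -0.5 0 0 0 0.5;-41 0 -0.5 0 0 0 0.5;-44 0 -0.5 0 0 0 0.5;-46 0 -0.5 0 0 0 0.5;-46 0 -0.5 0 0 0 0.5;-46 0 -0.5 0 0 0 0.5")

```text
time_s: 13.38
eef_pos: [0.5574, -0.1472, 0.1066]
eef_rot: [0.002, 0.714, 0.7, 0.001]
wrist_force: [2.0, -0.5, 6.3]
opening: 0.497
grasp_force: 3.0
```

Emit:
carry_out(deltas="0 0 -3 0 0 0 0.5;0 0 -40 0 0 0 0.5;0 0 -90 0 0 0 0.5;60 0 -110 0 0 0 0.5;120 0 -110 0 0 0 0.5;180 0 -110 0 0 0 0.5;240 0 -110 0 0 0 0.5;240 0 -110 0 0 0 0.5;240 0 -110 0 0 0 0.5")

```text
time_s: 14.5
eef_pos: [0.5598, 0.0936, 0.2148]
eef_rot: [-0.0, 0.713, 0.701, -0.001]
wrist_force: [0.1, -0.2, 1.0]
opening: 0.499
grasp_force: 0.0
```

```bash
python3 - <<'E'
from h import *
for b in("side","scene"):
    print(b,bore(b,-.132))
a=vision.camera("scene")[150:240,160:280];s=vision.camera("side")[190:280,240:360]
cv2.imwrite("pics/f.png",cv2.resize(np.vstack([a,s])[:,:],None,fx=3.33,fy=3.33,interpolation=cv2.INTER_CUBIC))
E
```

```text
side [(10, [277.0, 237.0], np.float64(-0.0302), np.float64(-0.1112)), (60, [272.9, 249.6], np.float64(-0.0614), np.float64(-0.1364))]
scene [(22, [200.1, 179.2], np.float64(0.0709), np.float64(-0.1299))]
```

View pics/f.png

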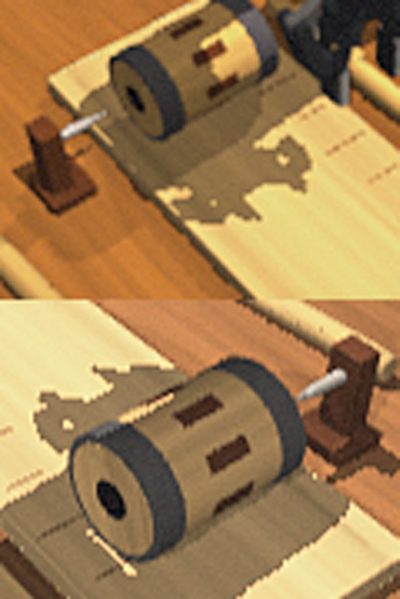

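The final view shows the pointer's line from (62,135) to (105,113) running straight into the bore at (135,97) in the scene half. The hub is square to the board, the arm is clear, and both cameras agree to within about 3 mm.

```bash
python3 -c "
from h import *
from bench import ctrl
print(bore('scene',-.132));print(ctrl.hand_in())"
```

```text
[(22, [200.1, 179.2], np.float64(0.0709), np.float64(-0.1299))]
the job is handed in; nothing more can be done
None
```

I rolled the hub about 128 mm along the board to the gauge and handed the job in; by my camera measurements its bore is within about 3 mm of the pointer, and it lies square and at rest with the arm clear (no verdict was returned).

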